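Stand the rinsed well block on end to drain

ROBOT

A 6-joint arm with a two-finger parallel gripper is mounted at the origin on the work surface. World frame = base frame: x ahead of the robot, y to its left, z up, the work surface at z = 0. Lengths are in m, angles in rad, forces in N, time in s.
With the tool pointing down it reaches from about 0.35 to 0.875 m from the base axis. Payload 4.2 kg.
Tool frame: the origin (TCP) lies on the centre line of the jaws, within the pads' length; the fingertips stand 14 mm ahead of it and the grasp point (between the pads) lies 5 mm behind it; x points along the fingers, z is the direction in which the jaws open and shut, and the axes are right-handed (so a half turn about x gives the same grasp; the last joint's range is limited). The gripper opens to 87 mm and grips with 3 to 60 N. Pads are 19 mm wide; open, the fingers measure 117 mm over their backs; the gripper's body (75 mm by 190 mm) begins 51 mm behind the grasp point.
Start: joints at [1.395, 0.385, 0.008, 0, -1.194, -0.259], TCP at [0.263, 0.567, 0.237] pointing down, gripper open.
Joint ranges: [-3.14, 3.14], [-1.21, 2.06], [-1.07, 1.41], [-3.16, 2.05], [-2.99, -0.16], [-3.1, 3.1]. Speed limits (rad/s): [2.79, 2.79, 3.14, 3.14, 3.14, 3.14].

INTERFACE

Orientations are given as a rotation vector (axis times angle).
In Python, from cell import r gives the robot as it stands.
- The arm moves only by the tool jog_arm, never from a script. Its argument "rows" is a list that holds one entry, the list of rows, each a list of 5 numbers: the gripper's target within -1 to 1 (fully open at 1, half-way at 0, shut at -1), then the shift along the tool's x, y, z in mm, then the turn about the tool's x in rad. In form: [[[jaw, dx, dy, dz, twist], ...]]. A call has 1 to 12 rows; each row is the pose to reach, as a shift and turn from the pose measured when the call began, along the tool's axes at that moment; what a row does not reach only later rows make up. A row lasts 1/10 s, in which the tool goes at most 50 mm and 8.59 degrees, less where a joint would pass 70% of its speed; a pose out of reach is approached as far as the arm can. A call with a gripper value outside its range is refused whole. The fingers move at their own pace and stop on an object; "force" is the grip in N (left out, the last holds). Time passes only in rows, so rows that repeat a pose let the fingers close. It gives the time, the measured TCP pose, the force and the opening at its end, in the units of the state.
- r.state(): the state, without advancing time (a new reading comes with each control period).
- r.snapshot(name): name is "scene" or "side" or "wrist"; returns (picture, depth): 420x560x3 uint8, red, green, blue; 420x560 float32, m along the optical axis (not along the pixel's ray), 0 where there is no reading.
- r.camera_info(name): a dict with "mtx" (3x3 intrinsics, pixels), "eye" and "attitude" of the camera in the world; the wrist camera has in their place "mount" (4x4, takes a point from camera to tool coordinates, whose origin is the TCP and whose axes are the tool frame's). Camera axes: x right, y down, z forward; pixel columns grow to the right and rows downward; lengths in m; the calibration is good to about 2 mm. A picture is of the moment at which its call begins: read the wrist's pose just before it. camera_info takes no time and is no camera call.
- r.hand_in(): hands the job in, once; it reports no verdict.
Trained networks look in the newest picture that a camera, given by its name, has taken for a name from the list of things; names that differ only in an ending like _2 or _b are one class to them, and where a whole thing is asked for, a point or a joint stands for the part that bears it (a point fixed in the world has none). Each returns a list of dicts, best first, with "score" (0 to 1); they miss things now and then, are a little off and sometimes report something else, mostly with a low value. They report only what shows in the picture. A call takes as long as a camera call. They do not tell look-alikes from the thing itself.
- r.look_for(name, camera): "centre" ([x, y, z] in m, in world coordinates, good to about 4 mm: the middle of the surface that is visible of it).
- r.silhouettes(name, camera): "pixels" (420x560 bool, what is visible of it).
The state is a dict: "t": time; "joints": joint angles; "joint_vel": joint speeds; "joint_efforts": joint torques, N m; "tcp_pos": TCP position; "tool_rot": TCP orientation; "force": force on the tool from outside, world axes, zero at the start; "wrist_torque": the same for the moment, N m; "width": finger opening in m.
Only numpy, scipy, OpenCV 4.12 (cv2) and the standard library are available. Lean on these libraries where they do the work, as an engineer would, in place of code of your own. Each camera call takes 0.05 s, during which the arm holds its last target.

TASK

Stand the rinsed white well block on its plain end to drain, leaning back against the steel backrest of the draining rack with its wells facing the backrest and the yellow knobs up. Do it without lifting the block off the mat (its two yellow knobs are there to hold it by): push its plain end up against the foot of the backrest, then tip it up so that it pivots on that end, and let go. Leave the bottle, the jar and the clear plate where they are.

Things in the scene. Friction and masses are not known exactly. Their poses are not given: they have to be found in the camera images.
- rack: Fixed draining rack: black rubber mat 6 mm thick (250 x 300 mm before the backrest) carrying a steel backrest 270 mm wide, 6 mm thick. Origin at work-surface height, below the middle of the line where the backrest's front face meets the mat. x points level from the mat into the backrest, y along it, z up. The face leans back to +x by 0.21 rad (12 deg): its top is 12 mm further along x than its foot.
- rest_top (a point): Middle of the backrest's blue upper front edge, 65 mm above the work surface (59 mm above the mat); axes as the rack's.
- block_grip (a point): Mid-way between the two round yellow lifting knobs (16 mm diameter, one on each long side, 64 mm over both) of the loose white well block, 120 x 52 x 18 mm along its x, y, z. 85 mm from the plain end, 35 mm from the other, 10 mm above the underside, 8 mm below the well face. x points to the plain end, y from knob to knob, z out of the well face. Knobs swivel: held by them, the block turns freely about the line through both.
- block_foot (a point): Centre of the block's plain end face (52 x 18 mm), the end that must stay down on the mat; axes as block_grip. The block, about 0.18 kg, starts lying wells-up on the mat, this end towards the backrest and 30 to 70 mm from it.
- block_head (a point): Centre of the block's other end face, the end nearer the yellow knobs, that goes up; axes as block_grip.
- wash_bottle: Bystander: loose white bottle with blue cap, 64 mm diameter, 160 mm high; origin at the centre of its underside.
- well_plate: Bystander: loose clear plate with round white wells, 86 x 128 x 14 mm, lying flat beside the rack; origin at the centre of its underside.
- jar: Bystander: loose low jar with orange lid, 60 mm diameter, 70 mm high; origin at the centre of its underside.
There are look-alikes about, which are no part of the job. What is shaped like the part that bears block_grip but orange or red is not meant.

How it is judged:
On the way, in this order (a step that is already met when the one before it is completed fails the run):
1. the plain end has been pushed up to the foot of the backrest (within 18 mm) with the block still nearly flat (within 29 deg) (x of block_foot in the frame of rack above -0.018 m and angle between block_grip's own z axis and vertical below 0.5 rad), for 0.05 s.
2. the block is part-way up (30 to 65 deg from flat) with its plain end still down on the mat at the foot of the backrest (within 35 mm) (x of block_foot in the frame of rack above -0.035 m and z of block_foot in the frame of rack below 0.03 m and angle between block_grip's own z axis and vertical between 0.52 and 1.13 rad), for 0.05 s.
At the end, for the whole second after the job is handed in: Block on its plain end on the mat, knobs up, within 20 deg of vertical, head leaning back over the backrest (well face on it), plain end within 30 mm of the backrest's foot, 125 mm of its middle, square to it within 11 deg; bottle, jar and clear plate within 30 mm of their starts (angle between block_grip's own x axis and vertical above 2.7816 rad and x of block_foot in the frame of rack between -0.03 and 0.01 m and z of block_foot in the frame of rack below 0.02 m and x of block_head in the frame of rack between 0 and 0.045 m and y of block_foot in the frame of rack between -0.125 and 0.125 m and angle between the y axis of block_grip and the y axis of rack, either way round below 0.2 rad and distance of each of jar, wash_bottle, well_plate from where it was at the start of the episode below 0.03 m); the robot touches nothing.
It fails at once if the block is lifted clear of the mat (both ends more than 25 mm above its lying height) (height (world z) of each of block_foot, block_head above 0.04 m).
It fails at once if the wash bottle is pushed more than 30 mm (distance of wash_bottle from where it was at the start of the episode above 0.03 m).
It fails at once if the well plate is pushed more than 30 mm (distance of well_plate from where it was at the start of the episode above 0.03 m).
It fails at once if the jar is pushed more than 30 mm (distance of jar from where it was at the start of the episode above 0.03 m).
It also fails if it takes over 45 s, if anything falls off the work surface, if the arm or the gripper's body presses on something with over 40 N, if the wrist force passes 120 N, or if a joint passes its speed limit or range.

## Working session

There is one attempt and no reset: what is moved stays moved. The work goes in short steps, Python scripts to look and compute and a tool call to move; the robot and the scene stay as the last step left them, time stands still between calls to the robot, and variables do not carry over. Pictures are saved under pics/ and viewed, and the job is handed in when it is done.

Besides the shell and the picture viewer there is one more tool, called after ">>>" as name(argument=value, ...) on one line, values as JSON. jog_arm: Moves the arm, as the interface text tells. Its arguments: {"type":"object","properties":{"rows":{"type":"array","items":{"type":"array","items":{"type":"array","items":{"type":"number"}}}},"force":{"type":"number"}},"required":["rows"]}

```bash
mkdir -p pics; ls
python3 - <<'E'
from cell import r
import cv2,numpy as np
s=r.state();print({k:np.round(v,3).tolist() for k,v in s.items()})
for n in("scene","side","wrist"):
    p,d=r.snapshot(n);cv2.imwrite(f"pics/{n}0.png",p[:,:,::-1]);np.save(f"pics/{n}0.npy",d)
    print(n,r.camera_info(n))
E
```

```text
pics
{'t': 0.0, 'joints': [1.395, 0.386, 0.007, -0.001, -1.194, -0.259], 'joint_vel': [-0.001, -0.001, -0.0, -0.0, -0.0, 0.002], 'joint_efforts': [0.0, -39.067, 18.741, 4.22, 0.011, -0.0], 'tcp_pos': [0.263, 0.566, 0.235], 'tool_rot': [1.52, 0.97, -1.523], 'force': [-0.591, -0.043, 0.285], 'wrist_torque': [-0.042, 0.045, 0.054], 'width': 0.087}
scene {'mtx': array([[389.95443633,   0.        , 280.8645362 ],
       [  0.        , 389.95443633, 203.58588477],
       [  0.        ,   0.        ,   1.        ]]), 'eye': array([ 0.96092128, -0.36513456,  0.71907968]), 'attitude': array([-2.28128149, -0.88575181,  0.3462176 ])}
side {'mtx': array([[380.27567878,   0.        , 281.2388964 ],
       [  0.        , 380.27567878, 208.09415887],
       [  0.        ,   0.        ,   1.        ]]), 'eye': array([ 0.10987435, -0.39475102,  0.65579625]), 'attitude': array([-2.15682818,  0.90372232, -0.39057188])}
wrist {'mtx': array([[362.44243229,   0.        , 280.33437   ],
       [  0.        , 362.44243229, 208.13297659],
       [  0.        ,   0.        ,   1.        ]]), 'mount': array([[ 1.87595955e-04, -2.86383782e-01,  9.58114969e-01,
        -1.47247378e-01],
       [ 5.18054556e-05, -9.58114982e-01, -2.86383796e-01,
         7.80597559e-02],
       [ 9.99999981e-01,  1.03360024e-04, -1.64902253e-04,
         4.75873668e-04],
       [ 0.00000000e+00,  0.00000000e+00,  0.00000000e+00,
         1.00000000e+00]])}
```

View pics/scene0.png

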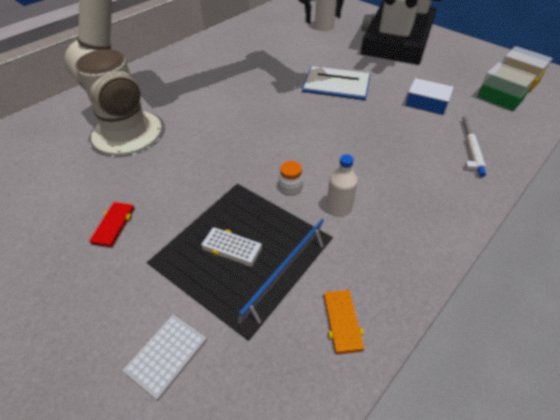

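View pics/side0.png

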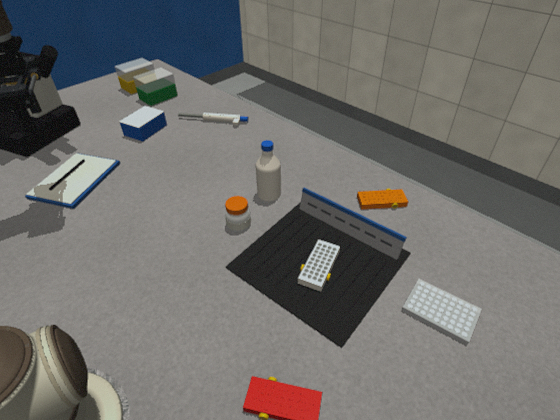

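View pics/wrist0.png

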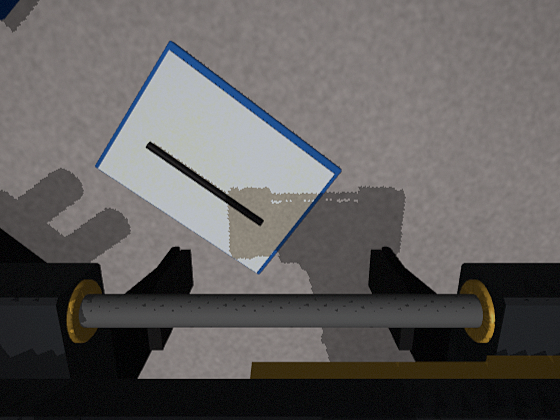

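Possible candidates in the scene view are the white block with yellow knobs on the mat (232,246), the orange look-alike (343,321), the red look-alike (112,224) and the clear plate (165,355). I choose the white one on the mat. Next I measure it.

```bash
cat > h.py <<'E'
from cell import r
import cv2,numpy as np
from scipy.spatial.transform import Rotation as R
def pose(n):
    c=r.camera_info(n)
    if n=="wrist":
        s=r.state();T=np.eye(4);T[:3,:3]=R.from_rotvec(s['tool_rot']).as_matrix();T[:3,3]=s['tcp_pos'];return c['mtx'],T@c['mount']
    T=np.eye(4);T[:3,:3]=R.from_rotvec(c['attitude']).as_matrix();T[:3,3]=c['eye'];return c['mtx'],T
def cloud(d,K,T):
    v,u=np.mgrid[:d.shape[0],:d.shape[1]]
    P=np.stack([(u-K[0,2])/K[0,0]*d,(v-K[1,2])/K[1,1]*d,d],-1)
    return P@T[:3,:3].T+T[:3,3]
def onplane(uv,z,K,T):
    uv=np.atleast_2d(uv);ray=np.c_[(uv-[K[0,2],K[1,2]])/[K[0,0],K[1,1]],np.ones(len(uv))]@T[:3,:3].T
    return T[:3,3]+ray*((z-T[2,3])/ray[:,2])[:,None]
def proj(P,K,T):
    q=(np.atleast_2d(P)-T[:3,3])@T[:3,:3];return q[:,:2]/q[:,2:]*[K[0,0],K[1,1]]+[K[0,2],K[1,2]]
E
python3 - <<'E'
from h import *
np.set_printoptions(precision=4,suppress=True)
for n in("scene","side"):
    K,T=pose(n);p,d=r.snapshot(n);C=cloud(d,K,T)
    print(n,"table z",[C[v,u] for v,u in((300,60),(150,200))])
    for nm in("block_grip","block_foot","block_head","rest_top","rack","wash_bottle","well_plate","jar"):
        print(nm,[(round(x['score'],2),np.array(x['centre'])) for x in r.look_for(nm,n)[:4]])
    for i,x in enumerate(r.silhouettes("block_grip",n)[:4]):
        m=x['pixels'];ys,xs=np.nonzero(m);Q=C[m];
        print('sil',round(x['score'],2),xs.mean(),ys.mean(),m.sum(),np.median(Q,0),np.percentile(Q[:,2],[5,50,95]))
        top=Q
        print('  rect',cv2.minAreaRect((Q[:,:2]*1000).astype(np.float32)))
    # crop
    c=(170,220,380,340) if n=="scene" else (220,180,420,330)
    cr=p[c[1]:c[3],c[0]:c[2]] if n!="scene" else p[200:340,140:350]
    cv2.imwrite(f"pics/crop_{n}.png",cv2.resize(cr[:,:,::-1],None,fx=3.5,fy=3.5,interpolation=cv2.INTER_CUBIC))
print(r.state()['t'])
E
```

```text
scene table z [array([ 0.3715, -0.3944,  0.0012]), array([0.2212, 0.0946, 0.0001])]
block_grip [(0.82, array([ 0.5435, -0.084 ,  0.0203])), (0.75, array([ 0.2913, -0.2177,  0.0184])), (0.57, array([ 0.8247, -0.0537,  0.0129]))]
block_foot [(0.91, array([ 0.2922, -0.2215,  0.0188])), (0.7, array([ 0.8289, -0.0537,  0.0161])), (0.58, array([ 0.5428, -0.0822,  0.0249]))]
block_head [(0.93, array([ 0.2898, -0.2218,  0.0165])), (0.65, array([ 0.5398, -0.08  ,  0.0218])), (0.59, array([ 0.8313, -0.0532,  0.0178]))]
rest_top [(0.97, array([ 0.5822, -0.0862,  0.0062]))]
rack [(0.58, array([ 0.5816, -0.09  ,  0.0046]))]
wash_bottle [(0.94, array([0.6431, 0.1707, 0.091 ]))]
well_plate [(0.6, array([ 0.626 , -0.319 ,  0.0129])), (0.17, array([0.6461, 0.1671, 0.0921]))]
jar [(0.6, array([0.5187, 0.1428, 0.0471]))]
sil 0.84 111.69449225473322 224.1368330464716 1162 [ 0.291  -0.2203  0.0187] [0.007  0.0187 0.021 ]
  rect ((586.6655883789062, -310.316650390625), (114.53170776367188, 747.7779541015625), 72.9591293334961)
sil 0.8 230.87409783480354 245.99278267842823 1247 [ 0.5422 -0.08    0.0245] [0
[... 1075 characters left out ...]
13 , -0.321 ,  0.0101]))]
jar [(0.68, array([0.4991, 0.1432, 0.0464]))]
sil 0.92 381.56695869837296 199.21902377972467 799 [ 0.8144 -0.0527  0.0164] [0.0042 0.0164 0.0187]
  rect ((496.9029541015625, -240.0506591796875), (823.8993530273438, 126.82003021240234), 30.53789520263672)
sil 0.8 318.6760098928277 265.5729596042869 1213 [ 0.5283 -0.0824  0.0226] [0.0133 0.0226 0.0247]
  rect ((346.538330078125, -200.1226043701172), (608.4144897460938, 73.43046569824219), 32.55146789550781)
sil 0.62 281.260672459388 400.4726105024556 2647 [ 0.2809 -0.2176  0.0166] [0.0122 0.0166 0.0186]
  rect ((198.90699768066406, -270.41033935546875), (280.6781311035156, 121.52972412109375), 30.983957290649414)
1.15
```

View pics/crop_scene.png

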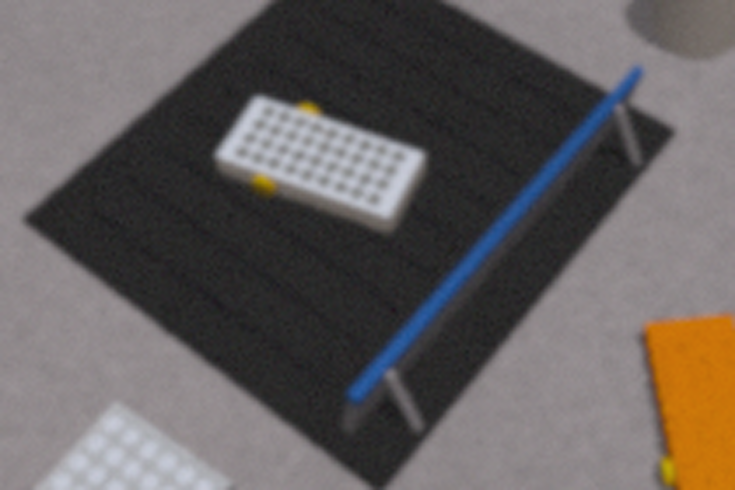

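Run:
```python
from h import *
np.set_printoptions(precision=4,suppress=True)
s=r.state();M=R.from_rotvec(s['tool_rot']).as_matrix();print(M)
K,T=pose("scene");KS,TS=pose("side")
# backrest blue edge via colour
for n,box in(("scene",(215,320,235,330)),("side",(185,255,295,410))):
    p=cv2.imread(f"pics/{n}0.png");d=np.load(f"pics/{n}0.npy");k,t=pose(n)
    C=cloud(d,k,t);b=p.astype(int);m=(b[...,0]-b[...,2]>60);w=np.zeros_like(m);w[box[0]:box[1],box[2]:box[3]]=1;m&=w
    ys,xs=np.nonzero(m);i=np.argsort(xs);uv=np.c_[xs,ys][i]
    W=onplane(uv,.065,k,t);c=W.mean(0);v=np.linalg.svd(W-c)[2][0];q=(W-c)@v
    print(n,len(uv),uv[0],uv[-1],"ends",c+v*q.min(),c+v*q.max(),"len",np.ptp(q),"dir deg",np.degrees(np.arctan2(v[1],v[0])),"depth z",np.median(C[m][:,2]))
d=np.load("pics/wrist0.npy");k,t=pose("wrist");C=cloud(d,k,t);print("wrist table z",C[100,450],C[50,100])
# notepad corners for cross check: wrist px vs scene
print(C[170,338],C[45,170],C[165,97])
```

```text
[[ 0.      0.907  -0.4212]
 [ 0.     -0.4212 -0.907 ]
 [-1.     -0.     -0.    ]]
scene 502 [239 312] [322 220] ends [0.6622 0.0821 0.065 ] [ 0.6891 -0.1854  0.065 ] len 0.2688467182785625 dir deg -84.25592326374534 depth z 0.06507866188645645
side 208 [304 188] [405 237] ends [ 0.6876 -0.1851  0.065 ] [0.6613 0.0801 0.065 ] len 0.2664960212812219 dir deg 95.66245851520294 depth z 0.06392723819397411
wrist table z [ 0.261   0.3771 -0.0012] [ 0.4507  0.6741 -0.0007]
[0.2453 0.5087 0.0117] [0.4227 0.6072 0.012 ] [0.3551 0.7325 0.0125]
```

The crop shows the white well block on the mat with both yellow knobs (scene px about 228,230 and 216,252), so the choice stands. I now get its corners from both views by rays.

Run:
```python
from h import *
np.set_printoptions(precision=4,suppress=True)
k,t=pose("scene")
c=np.array([[258,95],[427,152],[388,221],[215,156]])/3.5+[140,200]
print(onplane(c,.024,k,t)[:,:2])
kn=np.array([[308,106],[262,186]])/3.5+[140,200];print("knobs",onplane(kn,.016,k,t)[:,:2])
p=cv2.imread("pics/side0.png");cr=p[230:300,280:360];cv2.imwrite("pics/cside.png",cv2.resize(cr,None,fx=8,fy=8,interpolation=cv2.INTER_CUBIC))
```

```text
[[ 0.4759 -0.0707]
 [ 0.5884 -0.0294]
 [ 0.6066 -0.0813]
 [ 0.4927 -0.1205]]
knobs [[ 0.5013 -0.0514]
 [ 0.5265 -0.1127]]
```

View pics/cside.png

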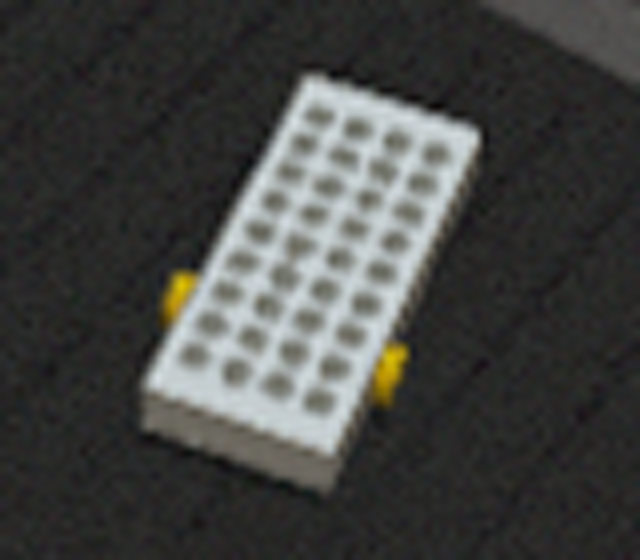

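Run:
```python
from h import *
np.set_printoptions(precision=4,suppress=True)
k,t=pose("side");k2,t2=pose("scene")
c=np.array([[145,387],[308,73],[481,130],[337,455]])/8+[280,230]-.44
a=onplane(c,.024,k,t)[:,:2];print(a)
b=np.array([[ 0.4759,-0.0707],[ 0.5884,-0.0294],[ 0.6066,-0.0813],[ 0.4927,-0.1205]])
# triangulate
c2=np.array([[258,95],[427,152],[388,221],[215,156]])/3.5+[140,200]
P1=k@np.linalg.inv(t)[:3];P2=k2@np.linalg.inv(t2)[:3]
X=cv2.triangulatePoints(P1,P2,c.T,c2.T);X=(X[:3]/X[3]).T;print(X)
q=np.array([a,b]).mean(0)
head=(q[0]+q[3])/2;foot=(q[1]+q[2])/2;u=(foot-head);L=np.linalg.norm(u);u/=L
print("head",head,"foot",foot,L,"yaw",np.degrees(np.arctan2(u[1],u[0])),"grip",foot-.085*u, head+.035*u)
O=np.array([.6633,-.0535]);th=np.radians(5.7);ex=np.array([np.cos(th),np.sin(th)])
print("foot in rack",(foot-O)@ex,(foot-O)@[-ex[1],ex[0]])
```

```text
[[ 0.4738 -0.0745]
 [ 0.5871 -0.0323]
 [ 0.6042 -0.081 ]
 [ 0.4921 -0.1235]]
[[ 0.4752 -0.0717  0.0221]
 [ 0.5883 -0.0303  0.023 ]
 [ 0.6056 -0.0803  0.0222]
 [ 0.4927 -0.1217  0.0233]]
head [ 0.4836 -0.0973] foot [ 0.5966 -0.056 ] 0.12028628067090685 yaw 20.08323347090247 grip [ 0.5168 -0.0852] [ 0.5165 -0.0853]
foot in rack -0.0666317087488931 0.004137666054093189
```

>>> jog_arm(rows=[[[1, 0, 42, 40, -0.06], [1, 0, 84, 80, -0.13], [1, 0, 126, 121, -0.2], [1, 0, 168, 161, -0.26], [1, 0, 210, 201, -0.33], [1, 0, 252, 242, -0.39], [1, 0, 294, 282, -0.46], [1, 0, 336, 322, -0.52], [1, 0, 378, 362, -0.59], [1, 0, 420, 403, -0.65], [1, 0, 462, 443, -0.72], [1, 0, 504, 484, -0.785]]])

```text
t: 2.35
tcp_pos: [0.4814, 0.0057, 0.2371]
tool_rot: [0.946, 1.355, -0.944]
force: [1.4, 0.0, -0.4]
width: 0.0872
```

```bash
cat > goal.py <<'E'
from h import *
import sys
def goal(P,zang):
    s=r.state();M=R.from_rotvec(s['tool_rot']).as_matrix();d=M.T@(np.array(P)-s['tcp_pos'])*1000
    za=np.degrees(np.arctan2(M[1,2],M[0,2]));
    print("t",s['t'],"j",np.round(s['joints'],3),"d mm",np.round(d,1),"z ang",round(za,2),"twist",round(-np.radians((zang-za+180)%360-180),3),"xaxis",np.round(M[:,0],3),"F",np.round(s['force'],1))
if __name__=="__main__": goal(list(map(float,sys.argv[1:4])),float(sys.argv[4]))
E
python3 goal.py .5167 -.0853 .2 -69.9
```

```text
t 2.35 j [ 0.35   0.138 -0.331  0.    -1.1    1.574] d mm [37.1  1.6 97.6] z ang -69.76 twist 0.002 xaxis [ 0.001  0.    -1.   ] F [ 1.4  0.  -0.4]
```

>>> jog_arm(rows=[[[1, 10, 0, 30, 0], [1, 20, 1, 60, 0], [1, 37, 1.6, 97.6, 0], [1, 37, 1.6, 97.6, 0], [1, 37, 1.6, 97.6, 0]]])

```text
t: 2.85
tcp_pos: [0.5166, -0.086, 0.1996]
tool_rot: [0.947, 1.355, -0.946]
force: [-0.1, 0.7, 0.3]
width: 0.0869
```

```bash
python3 goal.py .5167 -.0853 .2 -69.9
python3 - <<'E'
from h import *
k,t=pose("wrist");p,d=r.snapshot("wrist");C=cloud(d,k,t);np.save("pics/C.npy",C)
q=p[:,:,::-1].copy()
g=np.array([.5167,-.0853]);u=np.array([np.cos(np.radians(20.1)),np.sin(np.radians(20.1))]);n=np.array([-u[1],u[0]])
P=[np.r_[g+a*u+b*n,.024] for a in(-.035,.085) for b in(-.026,.026)]+[np.r_[g+b*n,.016] for b in(-.032,.032)]
for x in proj(P,k,t): cv2.circle(q,tuple(int(v) for v in x),3,(0,0,255),1);print(x.round(1))
cv2.imwrite("pics/w1.png",q)
E
```

```text
t 2.85 j [ 0.145  0.245 -0.295 -0.    -1.031  1.777] d mm [-0.4  0.4 -0.6] z ang -69.86 twist 0.001 xaxis [ 0.  0. -1.] F [-0.1  0.7  0.3]
[307.5 224.6]
[252.3 224.5]
[310.6  90.7]
[249.2  90.7]
[314.1 186.4]
[245.7 186.3]
```

View pics/w1.png

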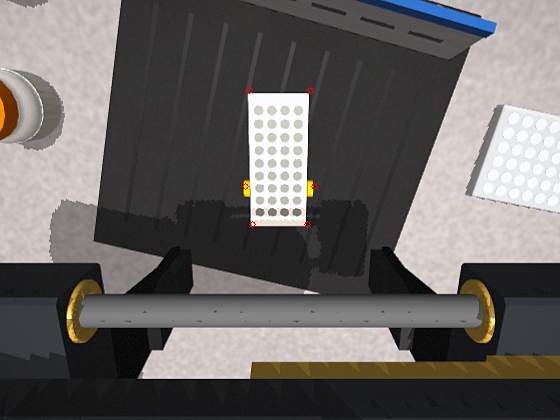

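The projected corners and knobs fit the wrist picture within about 2 px: knobs at (247,188) and (310,188), plain end at row 93. The block sits about 1.5 mm further back along tool −y than computed. I descend with that correction.

>>> jog_arm(rows=[[[1, 45, -1, -0.6, 0], [1, 90, -1, -0.6, 0], [1, 130, -1, -0.6, 0], [1, 160, -1, -0.6, 0], [1, 170, -1, -0.6, 0], [1, 177, -1, -0.6, 0], [1, 177, -1, -0.6, 0], [1, 177, -1, -0.6, 0]]])

```text
t: 3.7
tcp_pos: [0.5172, -0.0847, 0.0248]
tool_rot: [0.947, 1.352, -0.942]
force: [-0.2, -0.0, -0.2]
width: 0.0876
```

```bash
python3 goal.py .5155 -.0858 .0225 -69.9
```

```text
t 3.7 j [ 0.148  0.472 -0.491  0.    -0.602  1.777] d mm [ 2.3 -2.   0.5] z ang -69.73 twist 0.003 xaxis [ 0.005  0.001 -1.   ] F [-0.2 -0.  -0.2]
```

>>> jog_arm(force=20, rows=[[[1, 2, -2, 0.5, 0], [1, 2, -2, 0.5, 0], [-1, 2, -2, 0.5, 0], [-1, 2, -2, 0.5, 0], [-1, 2, -2, 0.5, 0], [-1, 2, -2, 0.5, 0], [-1, 2, -2, 0.5, 0], [-1, 2, -2, 0.5, 0]]])

```text
t: 4.5
tcp_pos: [0.5154, -0.0858, 0.0228]
tool_rot: [0.947, 1.353, -0.942]
force: [-0.6, 1.0, 0.7]
width: 0.0636
```

```bash
python3 goal.py .5155 -.0858 .0225 -69.9
python3 - <<'E'
from h import *
for n,b in(("scene",(200,330,140,340)),("side",(180,300,240,420))):
    p,d=r.snapshot(n);cv2.imwrite(f"pics/g_{n}.png",cv2.resize(p[b[0]:b[1],b[2]:b[3],::-1],None,fx=3.5,fy=3.5))
E
```

```text
t 4.5 j [ 0.146  0.474 -0.497  0.    -0.596  1.778] d mm [0.3 0.1 0. ] z ang -69.74 twist 0.003 xaxis [ 0.004  0.001 -1.   ] F [-0.6  1.   0.7]
```

View pics/g_side.png

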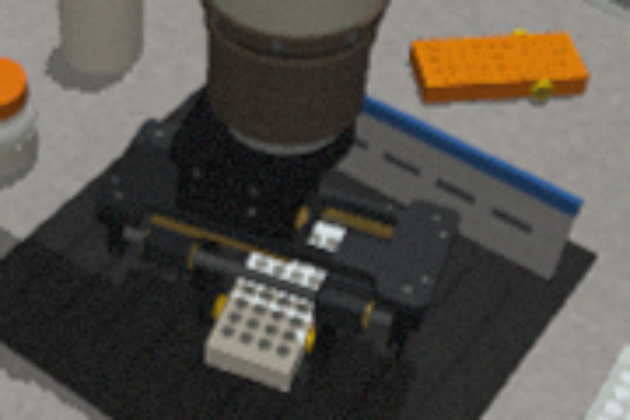

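Width 63.6 mm matches the 64 mm over both knobs, so the grip is on them. Next I work out the drag to the backrest foot, with the yaw squared to the rack.

```bash
python3 goal.py .5757 -.0622 .0228 -84.3
```

```text
t 4.6 j [ 0.146  0.474 -0.497  0.    -0.596  1.778] d mm [ 0.3 64.8 -1.2] z ang -69.73 twist 0.254 xaxis [ 0.004  0.001 -1.   ] F [-1.   0.1  0.6]
```

>>> jog_arm(rows=[[[-1, 0, 7, -0.1, 0.03], [-1, 0, 14, -0.2, 0.06], [-1, 0, 21, -0.4, 0.09], [-1, 0, 28, -0.5, 0.12], [-1, 0, 35, -0.6, 0.15], [-1, 0, 42, -0.8, 0.18], [-1, 0, 49, -0.9, 0.21], [-1, 0, 54, -1, 0.235], [-1, 0, 57, -1, 0.254], [-1, 0, 57, -1, 0.254], [-1, 0, 57, -1, 0.254]]])

```text
t: 5.7
tcp_pos: [0.5687, -0.065, 0.0229]
tool_rot: [1.138, 1.251, -1.131]
force: [0.7, -0.3, -1.2]
width: 0.0633
```

```bash
python3 goal.py .5757 -.0622 .0228 -84.3
python3 - <<'E'
from h import *
for n,b in(("scene",(200,330,140,340)),("side",(180,300,240,420))):
    p,d=r.snapshot(n);cv2.imwrite(f"pics/d_{n}.png",cv2.resize(p[b[0]:b[1],b[2]:b[3],::-1],None,fx=3.5,fy=3.5))
p,d=r.snapshot("wrist");cv2.imwrite("pics/d_wrist.png",p[:,:,::-1])
E
```

```text
t 5.7 j [ 0.169  0.534 -0.371  0.    -0.661  1.501] d mm [ 0.1  7.2 -2.1] z ang -84.28 twist 0.0 xaxis [ 0.005  0.001 -1.   ] F [ 0.7 -0.3 -1.2]
```

View pics/d_scene.png

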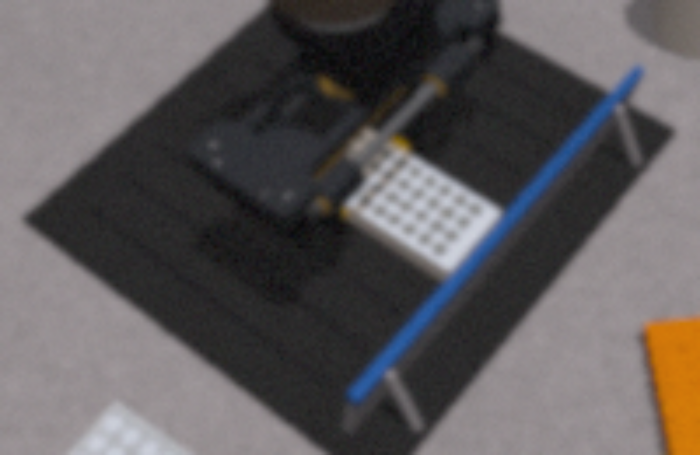

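View pics/d_wrist.png

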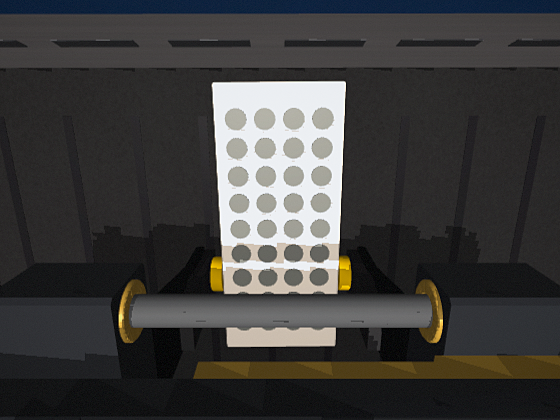

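The block is square to the backrest, with its plain end at row 82 and the backrest foot at row 68. The knobs are between the pads. I push the last few millimetres.

>>> jog_arm(rows=[[[-1, 0, 2, 0, 0], [-1, 0, 4, 0, 0], [-1, 0, 6, 0, 0], [-1, 0, 6, 0, 0], [-1, 0, 6, 0, 0]]])

```text
t: 6.35
tcp_pos: [0.5747, -0.0645, 0.0229]
tool_rot: [1.138, 1.251, -1.131]
force: [0.7, 0.6, -1.9]
width: 0.0634
```

Run:
```python
from h import *
k,t=pose("wrist");p,d=r.snapshot("wrist");cv2.imwrite("pics/e_wrist.png",p[:,:,::-1]);C=cloud(d,k,t)
s=r.state();O=np.array([.6633,-.0535]);th=np.radians(5.7);ex=np.array([np.cos(th),np.sin(th)]);ey=np.array([-ex[1],ex[0]])
f=lambda x:((x[:2]-O)@ex).round(4),((x[:2]-O)@ey).round(4),x[2].round(4)
g=lambda x:[float(v) for v in(((x[:2]-O)@ex).round(4),((x[:2]-O)@ey).round(4),x[2].round(4))] 
print("tcp",g(np.array(s['tcp_pos'])),s['force'])
for v in range(50,110,4): print(v,g(C[v,180]),g(C[v,280]))
```

```text
Traceback (most recent call last):
NameError: name 'x' is not defined. Did you mean: 'ex'?
```

View pics/e_wrist.png

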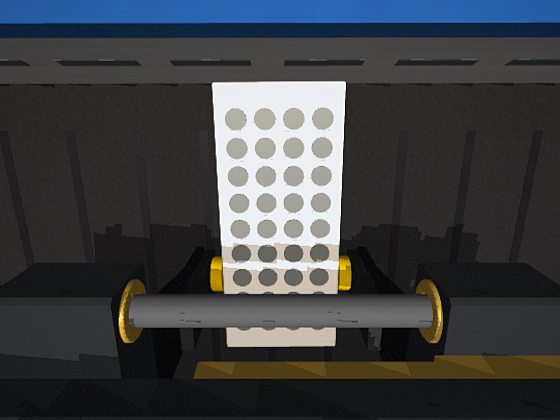

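Run:
```python
from h import *
k,t=pose("wrist")
s=r.state();O=np.array([.6633,-.0535]);th=np.radians(5.7);ex=np.array([np.cos(th),np.sin(th)]);ey=np.array([-ex[1],ex[0]])
g=lambda x:[round(float(v),4) for v in((x[:2]-O)@ex,(x[:2]-O)@ey,x[2])]
print("tcp",g(np.array(s['tcp_pos'])),s['force'])
for nm,uv,z in(("end L",(212,83),.024),("end R",(346,81),.024),("head L",(227,346),.024),("head R",(336,346),.024),("face foot",(150,83),.006),("face foot",(450,81),.006),("blue low",(150,30),.058),("blue R",(450,30),.058),("knobL",(217,272),.016),("knobR",(345,272),.016)):
    print(nm,g(onplane(uv,z,k,t)[0]))
def grip(th,off=3):
    c,s_=np.cos(th),np.sin(th)
    if th<=np.pi/2: return (-18*s_-off-85*c+10*s_, 6+85*s_+10*c)
    return (-off-85*c-8*s_,6+85*s_-8*c)
x0,z0=grip(0)
for a in list(range(0,91,10))+[95,100,103,105]:
    x,z=grip(np.radians(a));print(a,"fwd",round(x-x0,1),"up",round(z-z0,1))
```

```text
tcp [-0.0893, -0.0021, 0.0229] [-0.15720286 -0.62971668 -1.673392  ]
end L [-0.0052, 0.024, 0.024]
end R [-0.0045, -0.0272, 0.024]
head L [-0.1233, 0.0231, 0.024]
head R [-0.1232, -0.0286, 0.024]
face foot [-0.0044, 0.0539, 0.006]
face foot [-0.0035, -0.0749, 0.006]
blue low [0.0073, 0.0347, 0.058]
blue R [0.0074, -0.0501, 0.058]
knobL [-0.0887, 0.0275, 0.016]
knobR [-0.0886, -0.0324, 0.016]
0 fwd 0.0 up 0.0
10 fwd -0.1 up 14.6
20 fwd 2.4 up 28.5
30 fwd 7.4 up 41.2
40 fwd 14.7 up 52.3
50 fwd 24.2 up 61.5
60 fwd 35.6 up 68.6
70 fwd 48.4 up 73.3
80 fwd 62.4 up 75.4
90 fwd 77.0 up 75.0
95 fwd 84.4 up 75.4
100 fwd 91.9 up 75.1
103 fwd 96.3 up 74.6
105 fwd 99.3 up 74.2
```

>>> jog_arm(rows=[[[-1, -7.4, 0, 0, 0], [-1, -14.6, -0.5, 0, 0], [-1, -21.7, 0.3, 0, 0], [-1, -28.5, 1, 0, 0], [-1, -35, 3, 0, 0], [-1, -41.2, 5, 0, 0], [-1, -47, 8.5, 0, 0], [-1, -52.3, 12, 0, 0], [-1, -57.1, 16.5, 0, 0], [-1, -57.1, 16.5, 0, 0], [-1, -57.1, 16.5, 0, 0]]])

```text
t: 7.5
tcp_pos: [0.5906, -0.0629, 0.08]
tool_rot: [1.138, 1.252, -1.132]
force: [0.5, 0.7, -0.9]
width: 0.0639
```

```bash
cat > look.py <<'E'
from h import *
import sys
tag=sys.argv[1]
s=r.state();O=np.array([.6633,-.0535]);th=np.radians(5.7);ex=np.array([np.cos(th),np.sin(th)]);ey=np.array([-ex[1],ex[0]])
x=np.array(s['tcp_pos']);print("t",s['t'],"tcp rack",((x[:2]-O)@ex).round(4),((x[:2]-O)@ey).round(4),x[2].round(4),"F",np.round(s['force'],1),"w",s['width'])
ims=[]
for n,b in(("scene",(190,330,150,340)),("side",(170,310,235,425))):
    p,d=r.snapshot(n);ims.append(cv2.resize(p[b[0]:b[1],b[2]:b[3],::-1],(400,295),interpolation=cv2.INTER_CUBIC))
p,d=r.snapshot("wrist");ims.append(cv2.resize(p[:,:,::-1],(400,300)))
cv2.imwrite(f"pics/{tag}.png",np.vstack([np.hstack(ims[:2]),np.hstack([ims[2],0*ims[2]])]))
E
python3 look.py t1
```

```text
t 7.5 tcp rack -0.0733 -0.0021 0.08 F [ 0.5  0.7 -0.9] w 0.06394439884641284
```

View pics/t1.png

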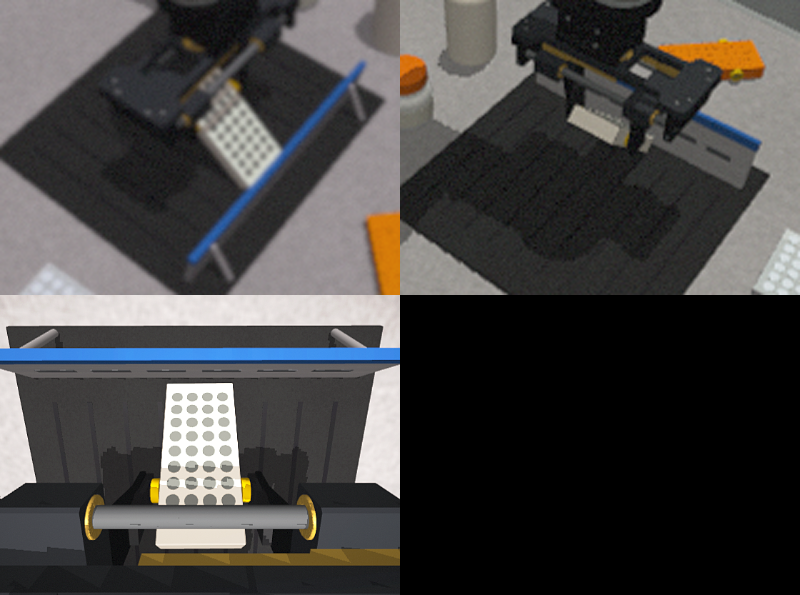

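>>> jog_arm(rows=[[[-1, -4.4, 5, 0, 0], [-1, -8.2, 10.5, 0, 0], [-1, -11.5, 16, 0, 0], [-1, -14.1, 22.5, 0, 0], [-1, -16.2, 29, 0, 0], [-1, -17.7, 36, 0, 0], [-1, -18.3, 43, 0, 0], [-1, -18.3, 43, 0, 0], [-1, -18.3, 43, 0, 0]]])

```text
t: 8.55
tcp_pos: [0.6332, -0.0587, 0.0982]
tool_rot: [1.138, 1.252, -1.132]
force: [0.2, -0.7, -0.7]
width: 0.0632
```

```bash
python3 look.py t2
```

```text
t 8.55 tcp rack -0.0305 -0.0022 0.0982 F [ 0.2 -0.7 -0.7] w 0.06320618457797503
```

View pics/t2.png

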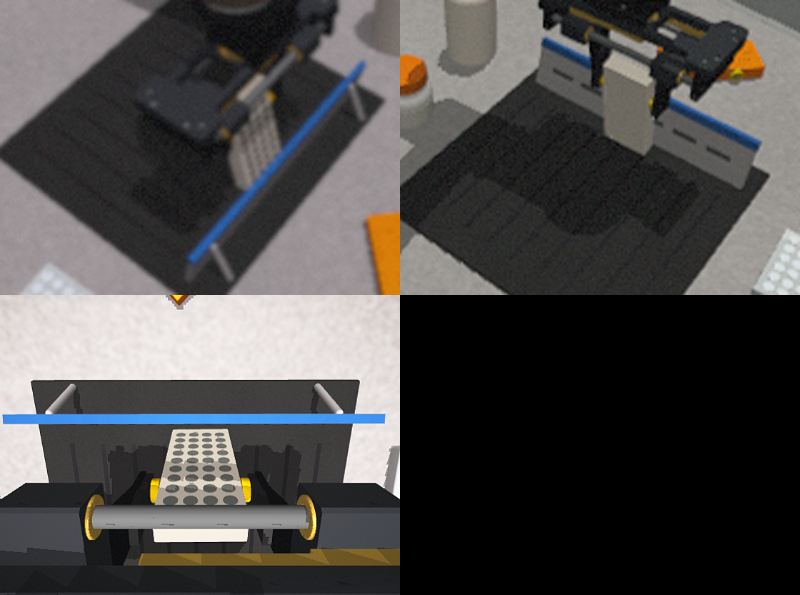

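Run:
```python
from h import *
k,t=pose("side");O=np.array([.6633,-.0535]);th=np.radians(5.7);ex=np.array([np.cos(th),np.sin(th)]);ey=np.array([-ex[1],ex[0]])
for uv,z in(((332.4,235.5),.006),((353.8,243.1),.006)):
    x=onplane(uv,z,k,t)[0];print(((x[:2]-O)@ex).round(4),((x[:2]-O)@ey).round(4))
```

```text
-0.0296 0.0171
-0.0192 -0.0348
```

>>> jog_arm(rows=[[[-1, 0, 7, 0, 0], [-1, 0.4, 14, 0, 0], [-1, 0.2, 18, 0, 0], [-1, 0.1, 22, 0, 0], [-1, 0.1, 22, 0, 0], [-1, 0.1, 22, 0, 0]]])

```text
t: 9.3
tcp_pos: [0.6547, -0.0565, 0.0981]
tool_rot: [1.138, 1.252, -1.133]
force: [0.1, 0.9, -1.2]
width: 0.0636
```

```bash
python3 look.py t3
```

```text
t 9.3 tcp rack -0.0089 -0.0021 0.0981 F [ 0.1  0.9 -1.2] w 0.0636342589168974
```

View pics/t3.png

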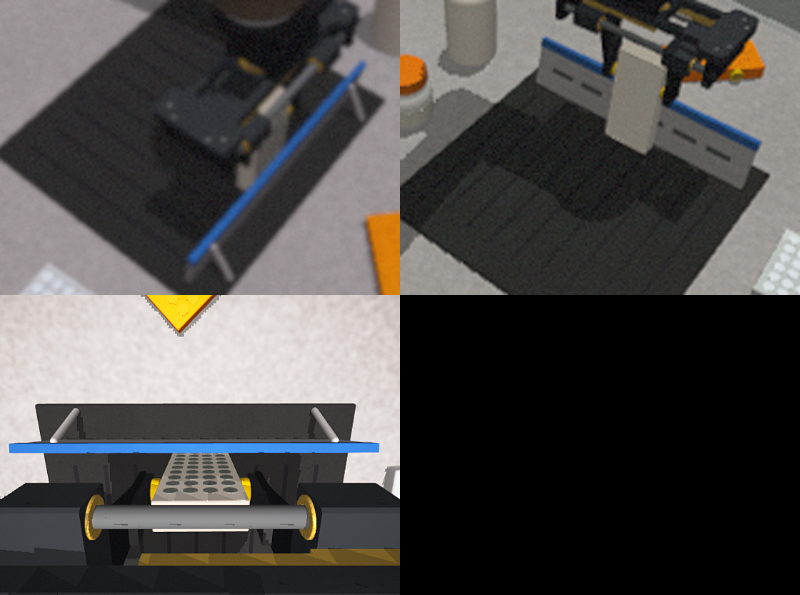

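>>> jog_arm(rows=[[[-1, 0.1, 4, 0, 0], [-1, 0.3, 8, 0, 0], [-1, 0.6, 10, 0, 0], [-1, 0.8, 12, 0, 0], [-1, 0.8, 12, 0, 0], [-1, 0.8, 12, 0, 0]]])

```text
t: 10.05
tcp_pos: [0.6664, -0.0553, 0.0974]
tool_rot: [1.138, 1.253, -1.133]
force: [-0.0, 2.0, -0.2]
width: 0.0635
```

```bash
python3 look.py t4
```

```text
t 10.05 tcp rack 0.0029 -0.0021 0.0974 F [-0.   2.  -0.2] w 0.06354340566253296
```

View pics/t4.png

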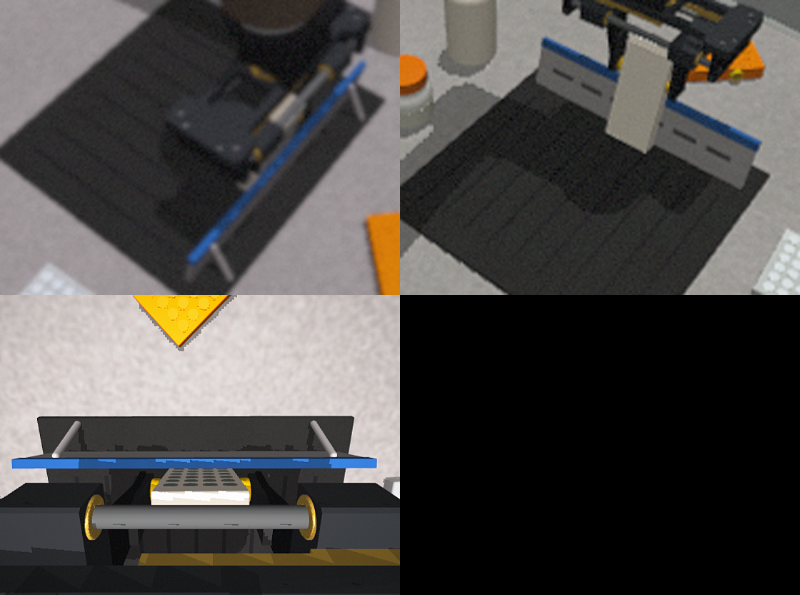

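>>> jog_arm(rows=[[[-1, 0.2, 1.5, 0, 0], [-1, 0.5, 3, 0, 0], [-1, 0.5, 3, 0, 0]]])

```text
t: 10.5
tcp_pos: [0.6695, -0.0549, 0.0969]
tool_rot: [1.138, 1.252, -1.133]
force: [0.2, 0.6, -0.2]
width: 0.0635
```

>>> jog_arm(rows=[[[-1, 0.2, 1, 0, 0], [-1, 0.4, 2, 0, 0], [-1, 0.4, 2, 0, 0]]])

```text
t: 10.8
tcp_pos: [0.6712, -0.0549, 0.0964]
tool_rot: [1.137, 1.253, -1.133]
force: [-1.3, -0.2, 0.1]
width: 0.0639
```

```bash
python3 look.py t5
python3 - <<'E'
from h import *
p,d=r.snapshot("side");cv2.imwrite("pics/t5s.png",cv2.resize(p[170:260,300:400,::-1],None,fx=6,fy=6,interpolation=cv2.INTER_CUBIC))
E
```

```text
t 10.8 tcp rack 0.0077 -0.0022 0.0964 F [-1.3 -0.2  0.1] w 0.06389740281244022
```

View pics/t5.png

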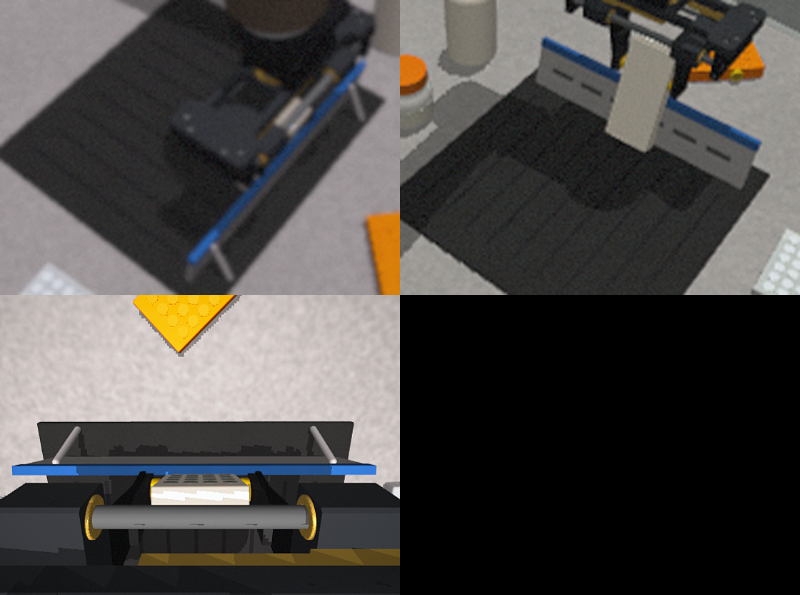

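View pics/t5s.png

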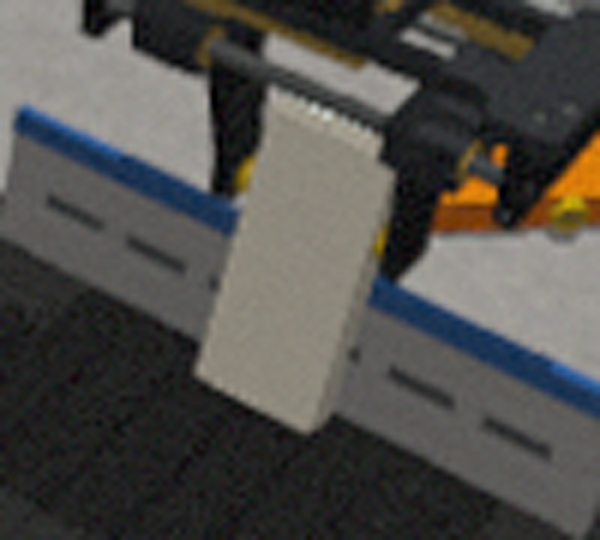

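```bash
cat > ang.py <<'E'
from h import *
np.set_printoptions(precision=4,suppress=True)
k,t=pose("side");p,d=r.snapshot("side");C=cloud(d,k,t)
O=np.array([.6633,-.0535]);th=np.radians(5.7);ex=np.array([np.cos(th),np.sin(th)]);ey=np.array([-ex[1],ex[0]])
poly=(np.array([[262,180],[365,225],[310,410],[215,370]])/6+[300,170]).astype(np.int32)
m=np.zeros(d.shape,np.uint8);cv2.fillPoly(m,[poly],1);m=(m>0)&(d>0)
Q=C[m];Q=np.c_[(Q[:,:2]-O)@ex,(Q[:,:2]-O)@ey,Q[:,2]]
c=np.median(Q,0);Q=Q[np.linalg.norm(Q-c,axis=1)<.08]
for _ in range(3):
    c=Q.mean(0);n=np.linalg.svd(Q-c)[2][2];e=abs((Q-c)@n);Q=Q[e<max(.002,2*np.median(e))]
n=n*np.sign(-n[0]);print("normal",n,"c",c,"resid",e.mean(),"lean deg",np.degrees(np.arcsin(n[2])),"yaw",np.degrees(np.arctan2(n[1],-n[0])))
x=lambda z:c[0]-n[2]*(z-c[2])/n[0]
L=np.arcsin(n[2]);print("underside X at z6",x(.006),"z65",x(.065),"B x approx",x(.006+.018*np.sin(L))+.018*np.cos(L))
E
python3 ang.py
```

```text
normal [-0.9563 -0.0047  0.2924] c [-0.0104 -0.0053  0.0591] resid 0.0008164417620704394 lean deg 17.000253374619287 yaw -0.28204398290989685
underside X at z6 -0.026656593802680706 z65 -0.008617979742511469 B x approx -0.007834097242593093
```

The plane fit puts the lean at 17°, which is close to the 20° limit, with the foot about 5 mm out from the backrest. I'll ease the grip up 1.5–2 mm to unweight the foot, so it swings in under the knobs.

>>> jog_arm(rows=[[[-1, -0.8, 0, 0, 0], [-1, -1.6, 0, 0, 0], [-1, -2, 0, 0, 0], [-1, -2, 0, 0, 0], [-1, -2, 0, 0, 0]]])

```text
t: 11.55
tcp_pos: [0.6711, -0.0549, 0.0982]
tool_rot: [1.137, 1.253, -1.133]
force: [-0.8, -0.4, -2.8]
width: 0.0636
```

```bash
python3 look.py t6; python3 ang.py
```

```text
t 11.55 tcp rack 0.0076 -0.0022 0.0982 F [-0.8 -0.4 -2.8] w 0.06356320001966677
normal [-0.9626  0.0004  0.2711] c [-0.0104 -0.0053  0.0585] resid 0.0008273195824198596 lean deg 15.729939383150178 yaw 0.025714674165942992
underside X at z6 -0.02513620762779711 z65 -0.00851878321984843 B x approx -0.006435884415020871
```

View pics/t6.png

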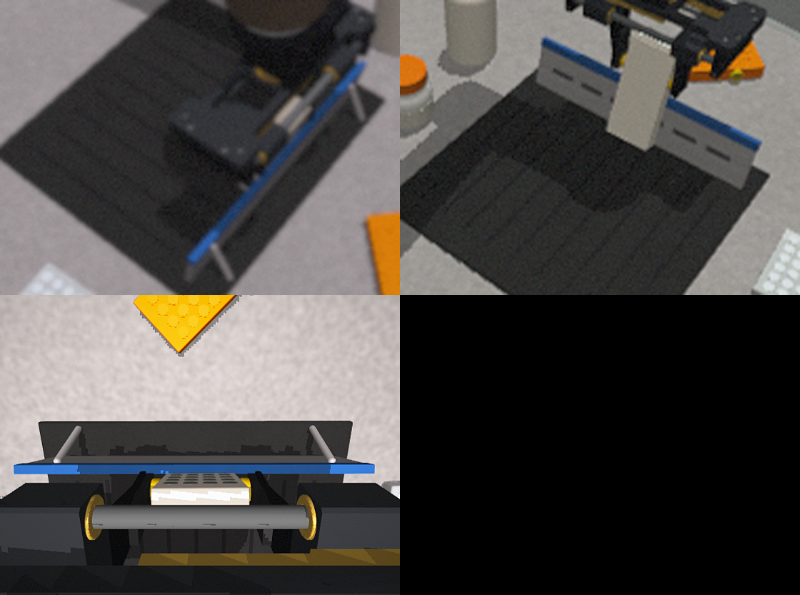

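```bash
cat > face.py <<'E'
from h import *
np.set_printoptions(precision=4,suppress=True)
k,t=pose("side");p,d=r.snapshot("side");C=cloud(d,k,t)
O=np.array([.6633,-.0535]);th=np.radians(5.7);ex=np.array([np.cos(th),np.sin(th)]);ey=np.array([-ex[1],ex[0]])
for poly in([[10,150],[195,225],[195,310],[10,220]],[[395,330],[580,415],[570,500],[400,420]]):
    m=np.zeros(d.shape,np.uint8);cv2.fillPoly(m,[(np.array(poly)/6+[300,170]).astype(np.int32)],1);m=(m>0)&(d>0)
    Q=C[m];Q=np.c_[(Q[:,:2]-O)@ex,(Q[:,:2]-O)@ey,Q[:,2]]
    for _ in range(4):
        c=np.median(Q,0);n=np.linalg.svd(Q-Q.mean(0))[2][2];e=abs((Q-Q.mean(0))@n);Q=Q[e<max(.002,2*np.median(e))]
    c=Q.mean(0);n=n*np.sign(-n[0]);x=lambda z:c[0]-n[2]*(z-c[2])/n[0]
    print(len(Q),"lean",np.degrees(np.arcsin(n[2])),"yaw",np.degrees(np.arctan2(n[1],-n[0])),"X at z6",x(.006),"z65",x(.065))
E
python3 face.py
```

```text
334 lean 10.108983595669237 yaw 0.296843833715822 X at z6 -0.0017157393476748828 z65 0.008803447102788877
431 lean 11.343624271225826 yaw 0.021602961712697193 X at z6 -0.0019562256674267348 z65 0.009879861114118874
```

>>> jog_arm(rows=[[[-1, 0, -1, 0, 0], [-1, 0, -2, 0, 0], [-1, 0, -3, 0, 0], [-1, 0, -3, 0, 0], [-1, 0, -3, 0, 0]]])

```text
t: 12.3
tcp_pos: [0.6683, -0.0551, 0.0985]
tool_rot: [1.138, 1.253, -1.133]
force: [0.7, 0.3, -1.7]
width: 0.0635
```

```bash
python3 ang.py
```

```text
normal [-0.9819 -0.0054  0.1893] c [-0.0103 -0.0052  0.0587] resid 0.0007678888632291796 lean deg 10.911476392484841 yaw -0.312224545034698
underside X at z6 -0.020505892609144864 z65 -0.009131858078779975 B x approx -0.0021744658134918854
```

The block is now flush: its lean measures 10.9° against about 10.7° measured for the face itself, and the foot corner is at the backrest. I seat it, ease the grip and release.

>>> jog_arm(force=4, rows=[[[-1, 0.5, 0, 0, 0], [-1, 1, 0.2, 0, 0], [-1, 1, 0.2, 0, 0], [-1, 1, 0.2, 0, 0]]])

```text
t: 12.75
tcp_pos: [0.6688, -0.0551, 0.0977]
tool_rot: [1.138, 1.252, -1.132]
force: [0.2, 0.7, -1.6]
width: 0.0636
```

```bash
python3 ang.py
```

```text
normal [-0.9794 -0.0017  0.2021] c [-0.0101 -0.0047  0.0582] resid 0.0008212093653285868 lean deg 11.662711326318377 yaw -0.09929705183906445
underside X at z6 -0.02090296573171948 z65 -0.008724673967646954 B x approx -0.0025235130944492624
```

>>> jog_arm(rows=[[[-0.2, 0, 0, 0, 0], [0, 0, 0, 0, 0], [0.55, 0, 0, 0, 0], [0.7, 0, 0, 0, 0], [0.85, 0, 0, 0, 0], [0.95, 0, 0, 0, 0], [0.95, 0, 0, 0, 0], [0.95, 0, 0, 0, 0]]])

```text
t: 13.6
tcp_pos: [0.6688, -0.0551, 0.0978]
tool_rot: [1.138, 1.252, -1.132]
force: [0.2, -0.8, 0.3]
width: 0.0842
```

```bash
python3 look.py t7;python3 ang.py
```

```text
t 13.6 tcp rack 0.0053 -0.0022 0.0978 F [ 0.2 -0.8  0.3] w 0.08418800463160085
normal [-0.9778 -0.003   0.2095] c [-0.0098 -0.0049  0.0575] resid 0.0008056500002044472 lean deg 12.095856155230244 yaw -0.17631614879902896
underside X at z6 -0.020869394200025697 z65 -0.008225293445565692 B x approx -0.0024606876181526398
```

View pics/t7.png

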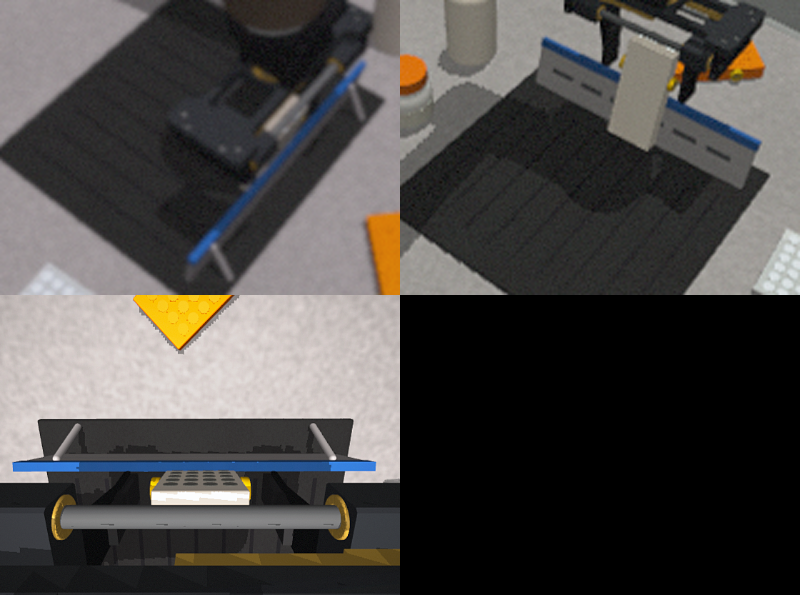

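The block is released and stands leaning flush at about 12°. I retract straight up.

>>> jog_arm(rows=[[[1, -8, 0, 0, 0], [1, -25, 0, 0, 0], [1, -50, 0, 0, 0], [1, -80, 0, 0, 0], [1, -120, 0, 0, 0], [1, -150, 0, 0, 0], [1, -150, 0, 0, 0], [1, -150, 0, 0, 0], [1, -150, 0, 0, 0]]])

```text
t: 14.7
tcp_pos: [0.6675, -0.0552, 0.2467]
tool_rot: [1.137, 1.254, -1.134]
force: [0.6, 0.1, -0.3]
width: 0.0868
```

```bash
python3 look.py t8;python3 ang.py
python3 - <<'E'
from h import *
for n in("scene","side"):
    p,d=r.snapshot(n)
    a=cv2.imread(f"pics/{n}0.png");
    for nm in("wash_bottle","well_plate","jar"): print(n,nm,[(round(x['score'],2),np.round(x['centre'],3)) for x in r.look_for(nm,n)[:1]])
E
```

```text
t 14.7 tcp rack 0.004 -0.0021 0.2467 F [ 0.6  0.1 -0.3] w 0.08676880805182496
normal [-0.9779  0.0037  0.209 ] c [-0.0097 -0.0048  0.0584] resid 0.0007852441420876437 lean deg 12.061481098772711 yaw 0.21627538163559532
underside X at z6 -0.02085807909231817 z65 -0.008250966852455709 B x approx -0.0024517338840769516
scene wash_bottle [(0.56, array([0.646, 0.167, 0.092]))]
scene well_plate [(0.56, array([ 0.629, -0.323,  0.015]))]
scene jar [(0.45, array([0.519, 0.133, 0.024]))]
side wash_bottle [(0.86, array([0.626, 0.169, 0.082]))]
side well_plate [(0.96, array([ 0.615, -0.322,  0.009]))]
side jar [(0.79, array([0.497, 0.138, 0.046]))]
```

View pics/t8.png

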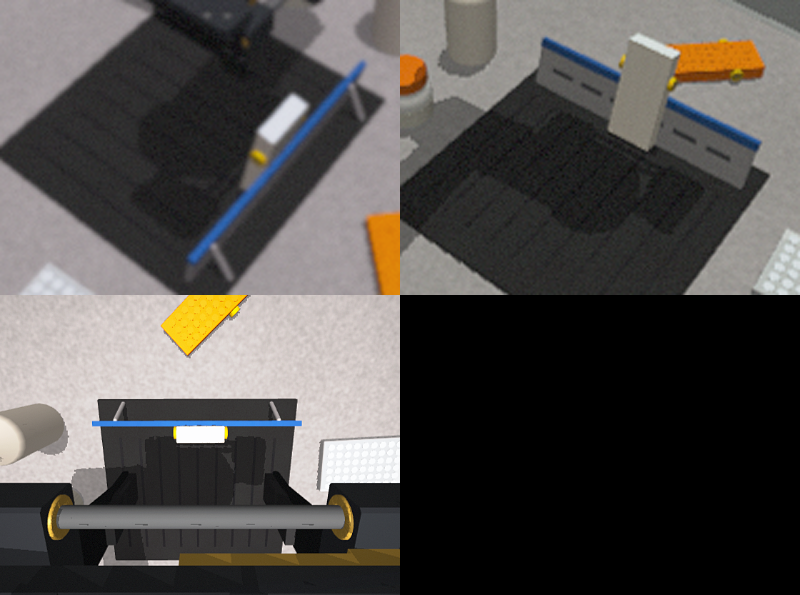

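The block stands leaning on the backrest with its knobs up, the gripper is clear, and the bystanders are within measurement error of their starts.

```bash
python3 -c "
from cell import r
print(r.hand_in(), r.state()['t'])"
```

```text
the job is handed in; nothing more can be done
the job is handed in; nothing more can be done
```

The white block now stands on its plain end, leaning back on the backrest with its wells against it and the knobs up. I handed the job in at about 15 s. I held it by the knobs, dragged and squared it to the foot of the backrest, tipped it up about its plain end and let go.

**Foot raised slightly:** the first lean measured 17°, with the foot about 5 mm out from the backrest. I eased the grip up about 2 mm so the foot could swing in flush. By my estimate that took the plain end about half a millimetre off the mat for about a second, far below the 25 mm limit.

**Last checks:**
- **Block:** after release and again after retracting, it leaned about 12°, was square within 0.3°, and its well-side bottom edge sat within about 1 mm of the backrest's foot.
- **Gripper:** it is about 0.15 m above where it let go and touches nothing.
- **Bottle and clear plate:** both read within about 5 mm of their starting positions from both cameras.
- **Jar:** it read within about 6 mm from the side camera. The scene camera gave 10 mm in y and a lower height at a low score (0.45); I took that as a partly hidden view.

**Camera disagreement:** the wrist and side cameras placed the backrest 2–4 mm nearer than my first scene measurement, so I judged the final fit relative to the backrest as seen in the same view.

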